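# Sort the washed empties into the recycling tubs and leave what is kept

### The arm

A 6-joint arm with a two-finger parallel gripper is mounted at the origin on the work surface. World frame = base frame: x ahead of the robot, y to its left, z up, the work surface at z = 0. Lengths are in mm, angles in rad, forces in N, time in s.
With the tool pointing down it reaches from about 350 to 975 mm from the base axis. Payload 7.1 kg.
Tool frame: the origin (TCP) lies midway between the tips of the shut fingers; the grasp point (between the pads) lies 19 mm behind it (ctrl.grip_depth is the distance from the TCP to the grasp point, in mm); z points along the fingers, y is the line along which they close (so a half turn about z gives the same grasp; the last joint's range is limited). The gripper opens to 88 mm and grips with 3 to 60 N. Pads are 20 mm wide; open, the fingers measure 115 mm over their backs; the gripper's body (75 mm by 178 mm) begins 61 mm behind the grasp point.
Start: joints at [-1.155, 0.423, 1.63, -0, 1.089, -0.019], TCP at [263.283, -566.822, 222.675] pointing down, gripper open.
Joint ranges: [-3, 3], [-0.9, 2.11], [0.09, 2.58], [-1.31, 4.45], [0.11, 2.69], [-2.54, 2.54]. Speed limits (rad/s): [2.39, 2.39, 3.01, 3.14, 3.14, 3.14].

### API

Orientations are given as a rotation vector (axis times angle).
In Python, from workcell import ctrl, cams gives the robot as it stands.
- The arm moves only by the tool move_arm, never from a script. Its argument "steps" is a list of rows, each a list of 3 entries, a list of its own where there are three numbers: the shift along the tool's x, y, z in units of 25 mm (1.0 is 25 mm), then the turn about the tool's z in units of 5 degrees (1.0 is 5 degrees), then the closure, from 0 (fully open) to 1 (shut). A call has 1 to 20 rows; each row shifts and turns the commanded pose from where the row before left it, along the tool's axes as they then stand; what a row does not reach is not made up. A row lasts 1/12 s, in which the tool goes at most 41.7 mm and 7.16 degrees, less where a joint would pass 70% of its speed; a pose out of reach is approached as far as the arm can. A call is refused whole if a number of a shift passes 1 or a number of a turn 1, either way. A call with a gripper value outside its range is refused whole. The fingers move at their own pace and stop on an object; the grip force is fixed at half the most. Time passes only in rows, so rows that do not move let the fingers close. It gives the time, the measured TCP pose, the force, the opening and the grip force at its end, in the units of the state.
- ctrl.get_obs(): the state, without advancing time (a new reading comes with each control period).
- cams.get_image(name): name is "side" or "top" or "wrist"; returns a dict with "image" (420x560x3 uint8, red, green, blue), "camera_matrix" (3x3 intrinsics, pixels), "xyz" and "rotation" of the camera in the world; the wrist camera has in their place "mount" (4x4, takes a point from camera to tool coordinates, whose origin is the TCP and whose axes are the flange's). Camera axes: x right, y down, z forward; pixel columns grow to the right and rows downward; lengths in mm; the calibration is good to about 2 mm. The wrist camera is an equidistant fisheye: a pixel r from the principal point sees the ray r / f radians off the axis. A picture is of the moment at which its call begins: read the wrist's pose just before it. There is no depth.
- ctrl.close_job(): hands the job in; it is judged then, once.
Trained networks look in the newest picture that a camera, given by its name, has taken for a name from the list of things; names that differ only in an ending like _2 or _b are one class to them, and where a whole thing is asked for, a point or a joint stands for the part that bears it (a point fixed in the world has none). Each returns a list of dicts, best first, with "p" (0 to 1); they miss things now and then, are a little off and sometimes report something else, mostly with a low value. They report only what shows in the picture. A call takes as long as a camera call. They do not tell look-alikes from the thing itself.
- cams.boxes_of(camera, thing): "rect" ([centre column, centre row, width, height] in pixels, round what is visible of it).
- cams.cut_out(camera, thing): "pixels" (420x560 bool, what is visible of it) and "rect" ([centre column, centre row, width, height] in pixels, round what is visible of it).
The state is a dict: "t": time; "qpos": joint angles; "qvel": joint speeds; "joint_torque": joint torques, N m; "ee_pos": TCP position; "orientation": TCP orientation; "ft_force": force on the tool from outside, world axes, zero at the start; "moment": the same for the moment, N m; "width": finger opening in mm; "grasp_force": force on a finger pad.
Only numpy, scipy, OpenCV 4.12 (cv2) and the standard library are available. Lean on these libraries where they do the work, as an engineer would, in place of code of your own. Each camera call takes 0.05 s, during which the arm holds its last target. There are 200 camera calls.

### The job

Gather the washed empties from the shelf into the recycling sorter: the open glass jam jar goes in the green tub, the foil tray in the grey tub, and the white plastic cup and the white plastic spoon together in the yellow tub. Each must rest on the floor of its tub with jar, cup and foil tray upright and the spoon lying flat beside the cup; set the glass jar down, do not drop it. Leave the full jam jar, the china cup and the steel spoon where they are on the shelf.

Things in the scene. Friction and masses are not known exactly. Their poses are not given: they have to be found in the camera images.
- jar: empty, open jam jar of clear glass, no lid: body diameter 58 up to 50 high, then a shoulder and a neck of diameter 51 up to the mouth at 71 high; about 120 g. Origin: centre of its underside, z up. Stands upright on the shelf.
- foil_tray: small single-portion aluminium foil loaf tray, open at the top: 92 (its x) x 56 (its y) over the rolled rim, which is 4 deep at the top, 34 high; the walls below stand 3 inside the rim; rigid, about 14 g. Origin: centre of its underside, z up.
- plastic_cup: small white disposable plastic cup, ribbed, no handle, tapered: diameter 42 at the foot, 51 at half height, 61 over the rim, 66 high; rigid, about 15 g. Origin: centre of its underside, z up. Stands upright on the shelf.
- plastic_spoon: white plastic spoon lying bowl up, 135 long, with its length along its x: oval bowl 41 x 28, 8 deep, centred at x = +46; arched handle from x = +29 to -67, 10 to 11 wide and 5 thick, its middle line about 10 above the shelf at x = 0 and 3 at its end; about 12 g, balanced near x = +15. Origin: the middle of its length, on the surface it lies on; z up.
- tub_glass: green plastic lift-out tub, open at the top, for glass: outside 160 (its x) x 130 (its y) x 70 high, walls and floor 4 thick, so 152 x 122 inside; its rim stands 74 above the shelf and its inner floor 8 above the shelf. Origin: centre of its underside, z up. The three tubs stand side by side along their y, 136 apart, in the white tray of the sorter, in any order; they do not move when bumped.
- tub_metal: grey plastic lift-out tub, open at the top, for metal: outside 160 (its x) x 130 (its y) x 70 high, walls and floor 4 thick, so 152 x 122 inside; its rim stands 74 above the shelf and its inner floor 8 above the shelf. Origin: centre of its underside, z up. The three tubs stand side by side along their y, 136 apart, in the white tray of the sorter, in any order; they do not move when bumped.
- tub_plastic: yellow plastic lift-out tub, open at the top, for plastic: outside 160 (its x) x 130 (its y) x 70 high, walls and floor 4 thick, so 152 x 122 inside; its rim stands 74 above the shelf and its inner floor 8 above the shelf. Origin: centre of its underside, z up. The three tubs stand side by side along their y, 136 apart, in the white tray of the sorter, in any order; they do not move when bumped.
- full_jar: full jam jar, to be left: the same glass jar filled with dark red jam, a blank paper label and a gold-coloured screw lid of diameter 56; 58 across, 74 high, about 260 g. Origin: centre of its underside, z up.
- china_cup: white glazed china espresso cup, to be left: diameter 60 at the rim, thick wall (4), 58 high, with a small ear handle at its +y reaching 53 from its axis; about 130 g. Origin: centre of its underside, z up.
- steel_spoon: polished steel teaspoon, to be left: the same shape and length (135) as the plastic one, but grey metal, its handle broadening to 15 at the end; 30 g. Origin: the middle of its length, on the shelf; x towards the bowl, z up.
Mind the look-alikes: they are no part of the job. Of the things shaped like the foil_tray, the aluminium one is meant.

How it is judged (in metres and radians):
At the end, for the whole second after the job is handed in: Jar in the green tub, foil tray in the grey, plastic cup and spoon in the yellow, each on the tub floor (15 to 30 mm allowed) and at rest; jar, cup and tray upright within 0.2 rad, spoon level within 0.3 rad; full jar, china cup and steel spoon within 20 mm of their starts, jar and cup upright (x of jar in the frame of tub_glass between -0.076 and 0.076 m and y of jar in the frame of tub_glass between -0.061 and 0.061 m and z of jar in the frame of tub_glass below 0.015 m and linear speed of each of jar, foil_tray, plastic_cup, plastic_spoon below 0.02 m/s and angular speed of each of jar, foil_tray, plastic_cup, plastic_spoon below 0.3 rad/s and angle between each of jar, foil_tray, plastic_cup, full_jar, china_cup's own z axis and vertical below 0.2 rad and x of foil_tray in the frame of tub_metal between -0.076 and 0.076 m and y of foil_tray in the frame of tub_metal between -0.061 and 0.061 m and z of foil_tray in the frame of tub_metal below 0.02 m and x of plastic_cup in the frame of tub_plastic between -0.076 and 0.076 m and y of plastic_cup in the frame of tub_plastic between -0.061 and 0.061 m and z of plastic_cup in the frame of tub_plastic below 0.015 m and x of plastic_spoon in the frame of tub_plastic between -0.076 and 0.076 m and y of plastic_spoon in the frame of tub_plastic between -0.061 and 0.061 m and z of plastic_spoon in the frame of tub_plastic below 0.03 m and angle between plastic_spoon's own x axis and vertical between 1.27 and 1.87 rad and distance of each of full_jar, china_cup, steel_spoon from where it was at the start of the episode below 0.02 m); the robot touches nothing.
It fails at once if the full jam jar, which stays, is pushed or lifted more than 20 mm from where it was (distance of full_jar from where it was at the start of the episode above 0.02 m).
It fails at once if the china cup, which stays, is pushed or lifted more than 20 mm from where it was (distance of china_cup from where it was at the start of the episode above 0.02 m).
It fails at once if the steel spoon, which stays, is pushed or lifted more than 20 mm from where it was (distance of steel_spoon from where it was at the start of the episode above 0.02 m).
It fails at once if the glass jar is dropped: it moves faster than 0.8 m/s with no finger on it (a fall of over 30 mm) (linear speed of jar above 0.8 m/s and contact force between the fingers and jar below 0.05 N).
It also fails if it takes over 120 s, if anything falls off the work surface, if the arm or the gripper's body presses on something with over 40 N, if the wrist force passes 120 N, or if a joint passes its speed limit or range.

## Working session

There is one attempt and no reset: what is moved stays moved. The work goes in short steps, Python scripts to look and compute and a tool call to move; the robot and the scene stay as the last step left them, time stands still between calls to the robot, and variables do not carry over. Pictures are saved under pics/ and viewed, at most 14 in all, crops included, and the job is handed in when it is done.

Besides the shell and the picture viewer there is one more tool, called after ">>>" as name(argument=value, ...) on one line, values as JSON. move_arm: Moves the arm, as the interface text tells. Its arguments: {"type":"object","properties":{"steps":{"type":"array"}},"required":["steps"]}

```bash
mkdir -p pics; cat > h.py <<'E'
import numpy as np,cv2
from scipy.spatial.transform import Rotation as R
from workcell import ctrl,cams
def ray2plane(c,u,v,z):
    K=c["camera_matrix"];d=np.array(c["rotation"])@np.linalg.inv(K)@np.array([u,v,1.]);o=np.array(c["xyz"])
    return o+d*(z-o[2])/d[2]
def save(c,n): cv2.imwrite(f"pics/{n}.png",cv2.cvtColor(c["image"],cv2.COLOR_RGB2BGR))
E
python3 - <<'E'
from h import *
print(ctrl.get_obs())
for n in ["top","side","wrist"]:
    c=cams.get_image(n);save(c,n+"0")
    print(n,{k:np.round(v,3).tolist() for k,v in c.items() if k!="image"})
    if n!="wrist":
        for t in ["jar","foil_tray","plastic_cup","plastic_spoon","tub_glass","tub_metal","tub_plastic","full_jar","china_cup","steel_spoon"]:
            for b in cams.boxes_of(n,t):
                if b["p"]>.2:
                    print(t,round(b["p"],2),np.round(b["rect"]),np.round(ray2plane(c,b["rect"][0],b["rect"][1],30)) if n=="top" else "")
E
```

```text
{'t': 0.0, 'qpos': array([-1.15500309e+00,  4.23783702e-01,  1.63067324e+00,  2.58145617e-05,
        1.08860335e+00, -1.89968752e-02]), 'qvel': array([ 0.00138592, -0.00014218, -0.00024916,  0.00102097, -0.00220914,
       -0.00102896]), 'joint_torque': array([-1.21758691e-03, -5.44625258e+01, -2.73666233e+01,  6.43436029e-02,
        2.27896805e-02, -1.29309547e-04]), 'ee_pos': array([ 263.07378848, -566.33554841,  221.9439581 ]), 'orientation': array([-3.06624242e+00, -6.77270137e-01,  4.18985558e-04]), 'ft_force': array([0.24787518, 0.87244911, 0.14459036]), 'moment': array([-0.0126487 ,  0.05048619, -0.00020776]), 'grasp_force': 0.0, 'width': 88.08727026953815}
top {'camera_matrix': [[502.658, 0.0, 279.218], [0.0, 502.658, 209.83], [0.0, 0.0, 1.0]], 'xyz': [333.769, -8.218, 1155.531], 'rotation': [-2.159, 2.131, -0.134]}Traceback (most recent call last):
  File "<stdin>", line 10, in <module>
  File "h.py", line 6, in ray2plane
    return o+d*(z-o[2])/d[2]
                        ~^^^
IndexError: invalid index to scalar variable.
```

```bash
sed -i 's/np.array(c\["rotation"\])@/R.from_rotvec(c["rotation"]).as_matrix()@/' h.py
python3 - <<'E'
from h import *
for n in ["top","side","wrist"]:
    c=cams.get_image(n);save(c,n+"0")
    print(n,{k:np.round(v,3).tolist() for k,v in c.items() if k!="image"})
    if n!="wrist":
        for t in ["jar","foil_tray","plastic_cup","plastic_spoon","tub_glass","tub_metal","tub_plastic","full_jar","china_cup","steel_spoon"]:
            for b in cams.boxes_of(n,t):
                if b["p"]>.2:
                    print(t,round(b["p"],2),np.round(b["rect"]),np.round(ray2plane(c,b["rect"][0],b["rect"][1],30)) if n=="top" else "")
E
```

```text
top {'camera_matrix': [[502.658, 0.0, 279.218], [0.0, 502.658, 209.83], [0.0, 0.0, 1.0]], 'xyz': [333.769, -8.218, 1155.531], 'rotation': [-2.159, 2.131, -0.134]}
jar 0.58 [458. 204.  30.  26.] [ 506. -396.   30.]
foil_tray 0.7 [187. 294.  38.  46.] [298. 208.  30.]
foil_tray 0.7 [389. 319.  47.  41.] [ 251. -238.   30.]
foil_tray 0.67 [280. 236.  30.  44.] [428.   4.  30.]
plastic_cup 0.87 [406. 232.  34.  29.] [ 441. -279.   30.]
plastic_spoon 0.64 [221. 228.  18.  58.] [446. 137.  30.]
plastic_spoon 0.29 [269. 132.  65.  76.] [669.  31.  30.]
tub_glass 0.88 [330. 135.  62.  76.] [ 663. -109.   30.]
tub_metal 0.91 [272. 135.  62.  72.] [662.  26.  30.]
tub_plastic 0.68 [210. 136.  64.  73.] [658. 169.  30.]
full_jar 0.58 [102. 195.  36.  30.] [518. 411.  30.]
full_jar 0.24 [212. 135.  63.  77.] [661. 165.  30.]
china_cup 0.76 [156. 220.  32.  30.] [463. 283.  30.]
china_cup 0.41 [211. 136.  63.  76.] [659. 166.  30.]
steel_spoon 0.56 [342. 239.  12.  59.] [ 424. -137.   30.]
side {'camera_matrix': [[467.709, 0.0, 282.581], [0.0, 467.709, 208.695], [0.0, 0.0, 1.0]], 'xyz': [117.712,
[... 218 characters left out ...]
81.  38.  36.] 
plastic_cup 0.92 [331. 146.  22.  29.] 
plastic_spoon 0.68 [259. 261.  46.  25.] 
plastic_spoon 0.38 [332. 148.  21.  32.] 
tub_glass 0.72 [229. 160.  74.  59.] 
tub_glass 0.23 [200. 192.  88.  59.] 
tub_metal 0.9 [203. 193.  89.  61.] 
tub_metal 0.67 [221. 299.  43.  36.] 
tub_plastic 0.57 [166. 231. 100.  73.] 
full_jar 0.56 [158. 342.  37.  49.] 
full_jar 0.43 [322. 122.  22.  27.] 
china_cup 0.89 [222. 300.  39.  36.] 
steel_spoon 0.72 [317. 189.  45.  16.] 
wrist {'camera_matrix': [[325.192, 0.0, 275.262], [0.0, 325.192, 214.687], [0.0, 0.0, 1.0]], 'mount': [[0.001, -0.969, -0.247, 65.256], [1.0, 0.001, -0.0, 0.435], [0.0, -0.247, 0.969, -161.859], [0.0, 0.0, 0.0, 1.0]]}
```

View pics/top0.png

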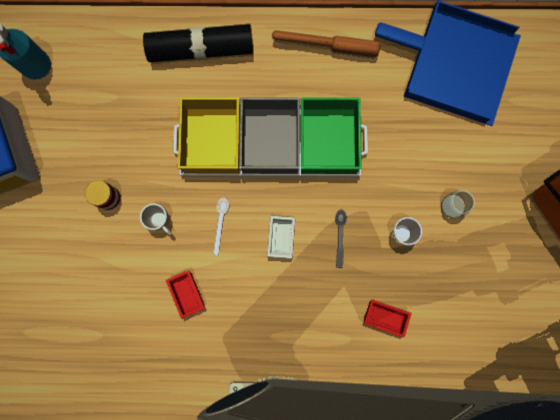

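View pics/side0.png

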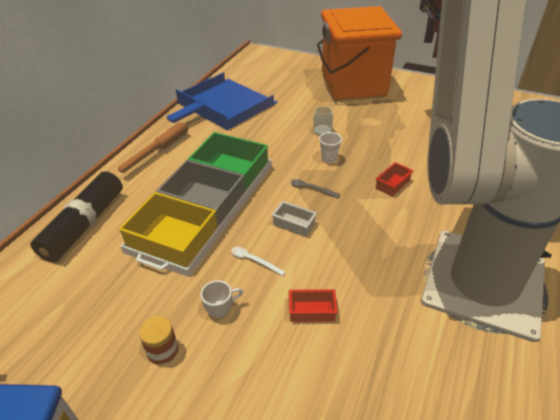

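```bash
cat >> h.py <<'E'
from scipy.optimize import least_squares
def circ(r,z): 
    a=np.linspace(0,2*np.pi,48); return np.c_[r*np.cos(a),r*np.sin(a),0*a+z]
def boxp(a,b,z): return np.array([[i*a/2,j*b/2,z] for i in(-1,1) for j in(-1,1)])
el=lambda z:circ(1,0)*[20.5,14,1]+[46,0,z]
M={"jar":np.r_[circ(29,0),circ(29,50),circ(25.5,71)],
"plastic_cup":np.r_[circ(21,0),circ(30.5,66)],
"china_cup":np.r_[circ(20,0),circ(30,58)],
"foil_tray":np.r_[boxp(92,56,34),boxp(92,56,30),boxp(80,46,0)],
"plastic_spoon":np.r_[el(8),[[-67,5,5],[-67,-5,5],[-67,5,1],[-67,-5,1]]],
"tub":np.r_[boxp(160,130,74),boxp(156,126,4)]}
M["steel_spoon"]=M["plastic_spoon"]
D=np.c_[np.cos(np.arange(24)*np.pi/12),np.sin(np.arange(24)*np.pi/12)]
def proj(c,P):
    return cv2.projectPoints(P.astype(float),*(lambda Rm:(cv2.Rodrigues(Rm)[0],-Rm@np.array(c["xyz"])))(R.from_rotvec(c["rotation"]).as_matrix().T),np.array(c["camera_matrix"]),None)[0][:,0]
def place(m,p): return M[m]@R.from_euler("z",p[2]).as_matrix().T+[p[0],p[1],0]
def mask_sup(m):
    v,u=np.nonzero(m); return (np.c_[u,v]@D.T).max(0)
def fit(m,obs,p0):
    f=lambda p:np.concatenate([(proj(c,place(m,p))@D.T).max(0)-s for c,s in obs])
    r=least_squares(f,p0,loss="soft_l1",x_scale=[10,10,.1]); return r.x,np.sqrt(np.mean(r.fun**2))
def pose():
    o=ctrl.get_obs(); return o["ee_pos"],R.from_rotvec(o["orientation"]).as_matrix()
E
python3 - <<'E'
from h import *
C={n:cams.get_image(n) for n in("top","side")}
P0={"jar":("jar",506,-396,0),"plastic_cup":("plastic_cup",441,-279,0),"foil_tray":("foil_tray",428,4,0),"plastic_spoon":("plastic_spoon",446,137,0),"steel_spoon":("steel_spoon",424,-137,0),"china_cup":("china_cup",463,283,0),
"tub_glass":("tub",660,-109,0),"tub_metal":("tub",660,26,0),"tub_plastic":("tub",660,165,0)}
for k,(m,*p) in P0.items():
    obs=[]
    for n,c in C.items():
        g=proj(c,place(m,p)).mean(0)
        L=[d for d in cams.cut_out(n,k) if np.hypot(*(np.array(d["rect"][:2])-g))<25]
        if L: obs.append((n,L[0]["p"],c,mask_sup(L[0]["pixels"])))
    for s in ([0],[1],[0,1]):
        if max(s)<len(obs): 
            x,e=fit(m,[obs[i][2:] for i in s],p); print(k,[obs[i][0] for i in s],np.round(x,3),round(e,2))
p,Rm=pose();print(np.round(Rm,3))
c=C["top"];cv2.imwrite("pics/crop.png",cv2.resize(cv2.cvtColor(c["image"][180:280,200:480],cv2.COLOR_RGB2BGR),None,fx=2.8,fy=2.8))
E
```

```text
jar ['side'] [ 5.09386e+02 -3.99542e+02  1.66000e-01] 1.26
plastic_cup ['top'] [ 4.42198e+02 -2.75263e+02  2.09000e-01] 0.54
plastic_cup ['side'] [ 4.42441e+02 -2.76433e+02 -1.50000e-02] 0.3
plastic_cup ['top', 'side'] [ 4.42187e+02 -2.75513e+02  2.83000e-01] 0.46
foil_tray ['top'] [ 4.28392e+02  8.48000e-01 -2.00000e-02] 1.61
foil_tray ['side'] [ 4.27288e+02  2.01600e+00 -9.20000e-02] 1.2
foil_tray ['top', 'side'] [ 4.27594e+02  1.29600e+00 -4.60000e-02] 1.45
plastic_spoon ['top'] [ 4.55146e+02  1.41823e+02 -1.21000e-01] 0.23
plastic_spoon ['side'] [ 4.54929e+02  1.39805e+02 -1.53000e-01] 1.33
plastic_spoon ['top', 'side'] [ 4.54961e+02  1.41142e+02 -1.31000e-01] 1.03
steel_spoon ['top'] [ 4.30303e+02 -1.34141e+02 -3.70000e-02] 1.36
steel_spoon ['side'] [ 4.31082e+02 -1.35412e+02 -3.40000e-02] 0.7
steel_spoon ['top', 'side'] [ 4.30725e+02 -1.34648e+02 -3.60000e-02] 1.1
china_cup ['top'] [4.65290e+02 2.80771e+02 3.90000e-02] 3.03
china_cup ['side'] [464.817 280.343  -1.406] 3.79
china_cup ['top', 'side'] [465.036 280.51   -2.151] 3.43
tub_glass ['top'] [ 6.58164e+02 -1.06598e+02  2.40000e-02] 0.49
tub_glass ['side'] [ 6.66636e+02 -1.24058e+02 -2.50000e-02] 3.47
tub_glass ['top', 'side'] [ 6.58409e+02 -1.07231e+02  2.30000e-02] 3.41
tub_metal ['top'] [ 6.56854e+02  2.93560e+01 -8.00000e-03] 0.58
tub_metal ['side'] [6.63248e+02 1.63020e+01 4.00000e-03] 3.5
tub_metal ['top', 'side'] [ 6.56901e+02  2.83050e+01 -8.00000e-03] 3.19
tub_plastic ['top'] [6.54764e+02 1.64772e+02 1.50000e-02] 1.09
tub_plastic ['side'] [6.60414e+02 1.59381e+02 1.70000e-02] 1.48
tub_plastic ['top', 'side'] [6.56053e+02 1.63728e+02 6.00000e-03] 1.58
[[ 0.907  0.421  0.   ]
 [ 0.421 -0.907  0.   ]
 [ 0.    -0.    -1.   ]]
```

View pics/crop.png

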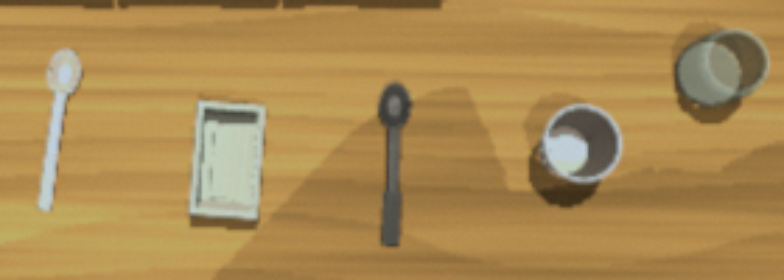

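>>> move_arm(steps=[[[0,0,0],-1,0],[[0,0,0],-1,0],[[0,0,0],-1,0],[[0,0,0],-1,0],[[0,0,0],-1,0],[[0,0,0],-1,0],[[0,0,0],-1,0],[[0,0,0],-1,0],[[0,0,0],-1,0],[[0,0,0],-1,0],[[0,0,0],-1,0],[[0,0,0],-1,0],[[0,0,0],-1,0]])

```text
t: 3.33
ee_pos: [263.3, -566.8, 222.7]
orientation: [-2.218, -2.225, -0.0]
ft_force: [0.3, 0.4, 1.0]
width: 88.0
grasp_force: 0.0
```

>>> move_arm(steps=[[[0.68,0.97,0],0,0],[[0.68,0.97,0],0,0],[[0.68,0.97,0],0,0],[[0.68,0.97,0],0,0],[[0.68,0.97,0],0,0],[[0.68,0.97,0],0,0],[[0.68,0.97,0],0,0],[[0.68,0.97,0],0,0],[[0.68,0.97,0],0,0],[[0.68,0.97,0],0,0],[[0,0,0],0,0],[[0,0,0],0,0],[[0,0,0],0,0]])

```text
t: 4.42
ee_pos: [505.6, -397.3, 222.5]
orientation: [-2.222, -2.22, 0.001]
ft_force: [-1.0, -0.2, 0.7]
width: 87.5
grasp_force: 0.0
```

```bash
cat >> h.py <<'E'
def wproj(c,T,Rm,P):
    m=np.array(c["mount"]);K=np.array(c["camera_matrix"])
    q=((P-T)@Rm-m[:3,3])@m[:3,:3]
    r=np.hypot(q[:,0],q[:,1]);th=np.arctan2(r,q[:,2]);s=K[0,0]*th/np.maximum(r,1e-9)
    return np.c_[K[0,2]+s*q[:,0],K[1,2]+s*q[:,1]]
def wfit(m,name,p0,pic=None,z=0):
    T,Rm=pose();c=cams.get_image("wrist")
    if pic: save(c,pic)
    g=wproj(c,T,Rm,place(m,p0)+[0,0,z]).mean(0)
    out=[]
    for d in cams.cut_out("wrist",name)[:4]:
        s=mask_sup(d["pixels"])
        f=lambda p:(wproj(c,T,Rm,place(m,p)+[0,0,z])@D.T).max(0)-s
        r=least_squares(f,p0,loss="soft_l1",x_scale=[10,10,.1])
        print(name,round(d["p"],2),np.round(d["rect"]),"exp",np.round(g),np.round(r.x,3),"err",round(np.sqrt(np.mean(f(r.x)**2)),2))
    print("TCP",np.round(T,1),"yaw",round(np.degrees(np.arctan2(Rm[1,0],Rm[0,0])),2))
E
python3 - <<'E'
from h import *
wfit("jar","jar",[506,-397,0],"w1")
wfit("plastic_cup","plastic_cup",[442,-276,0])
E
```

```text
jar 0.93 [276. 195.  55.  62.] exp [278. 195.] [ 506.651 -396.78    -0.573] err 0.64
TCP [ 505.6 -397.3  222.5] yaw 89.94
plastic_cup 0.8 [212.  82.  62.  59.] exp [218.  84.] [ 441.236 -276.961   -0.575] err 0.68
TCP [ 505.1 -397.9  222.6] yaw 89.85
```

View pics/w1.png

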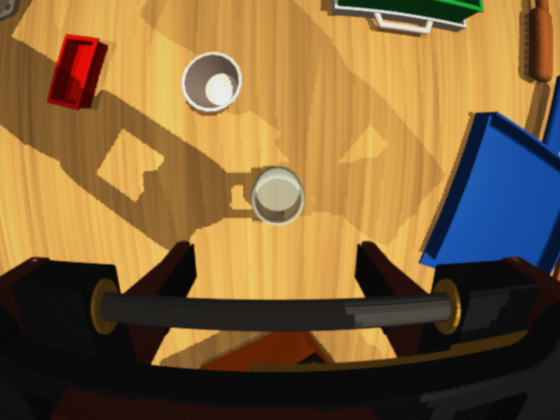

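>>> move_arm(steps=[[[0,0.04,1],0,0],[[0,0,1],0,0],[[0,0,1],0,0],[[0,0,1],0,0],[[0,0,1],0,0],[[0,0,1],0,0],[[0,0,1],0,0],[[0,0,0.7],0,0],[[0,0,0.4],0,0],[[0,0,0.2],0,0],[[0,0,0],0,0],[[0,0,0],0,1],[[0,0,0],0,1],[[0,0,0],0,1],[[0,0,0],0,1],[[0,0,0],0,1],[[0,0,0],0,1],[[0,0,0],0,1],[[0,0,0],0,1]])

```text
t: 6.2
ee_pos: [507.5, -397.5, 16.0]
orientation: [2.222, 2.219, 0.0]
ft_force: [-0.8, 0.4, 6.5]
width: 58.5
grasp_force: 30.0
```

>>> move_arm(steps=[[[0,0,-0.6],0,1],[[0,0,-1],0,1],[[0,0,-1],0,1],[[0,0,-1],0,1],[[0,0,-1],0,1],[[0.5,0.25,-0.2],0,1],[[1,0.5,0],0,1],[[1,0.5,0],0,1],[[1,0.5,0],0,1],[[1,0.5,0],0,1],[[1,0.5,0],0,1],[[1,0.5,0],0,1],[[1,0.5,0],0,1],[[1,0.5,0],0,1],[[1,0.5,0],0,1],[[1,0.6,0],0,1],[[0.6,0.4,0],0,1],[[0.5,0.3,0],0,1],[[0,0,0],0,1],[[0,0,0],0,1]])

```text
t: 7.87
ee_pos: [658.3, -106.6, 134.6]
orientation: [-2.221, -2.221, 0.001]
ft_force: [0.1, 0.4, -1.6]
width: 58.4
grasp_force: 30.0
```

```bash
python3 - <<'E'
from h import *
p,Rm=pose();print(np.round(p,1),ctrl.get_obs()["width"])
c=cams.get_image("wrist");save(c,"w2")
# predicted tub inner rim
T=np.array([658,-107,0]);P=boxp(152,122,74)+T;print(np.round(wproj(c,p,Rm,P)))
wfit("tub","tub_glass",[658,-107,0]); wfit("tub","tub_metal",[657,29,0])
E
```

```text
[ 658.3 -106.6  134.6] 58.40630323553265
[[182. 300.]
 [169. 144.]
 [371. 300.]
 [385. 144.]]
tub_glass 0.91 [274. 205. 230. 145.] exp [277. 212.] [ 6.57206e+02 -1.06489e+02  1.60000e-02] err 11.91
TCP [ 658.  -107.4  134.7] yaw 89.93
tub_metal 0.67 [276.  68. 229. 134.] exp [276.  54.] [ 6.56283e+02  2.42890e+01 -2.00000e-03] err 14.82
TCP [ 657.9 -108.3  134.9] yaw 89.85
```

View pics/w2.png

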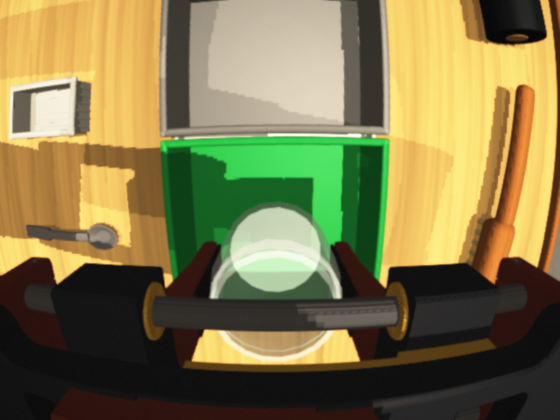

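>>> move_arm(steps=[[[0,0,0.6],0,1],[[0,0,1],0,1],[[0,0,1],0,1],[[0,0,0.8],0,1],[[0,0,0.5],0,1],[[0,0,0.25],0,1],[[0,0,0.1],0,1],[[0,0,0.1],0,1],[[0,0,0],0,1],[[0,0,0],0,1]])

```text
t: 8.95
ee_pos: [659.5, -107.6, 27.5]
orientation: [2.222, 2.219, 0.002]
ft_force: [0.3, -0.5, -1.8]
width: 58.7
grasp_force: 30.0
```

>>> move_arm(steps=[[[0,0,0.06],0,1],[[0,0,0.06],0,1],[[0,0,0],0,1]])

```text
t: 9.2
ee_pos: [659.3, -107.4, 24.0]
orientation: [2.222, 2.219, 0.001]
ft_force: [-0.4, 0.2, 0.9]
width: 58.4
grasp_force: 30.0
```

>>> move_arm(steps=[[[0,0,0],0,0.5],[[0,0,0],0,0.2],[[0,0,0],0,0],[[0,0,0],0,0],[[0,0,0],0,0],[[0,0,0],0,0]])

```text
t: 9.7
ee_pos: [658.6, -107.4, 23.3]
orientation: [-2.223, -2.22, 0.0]
ft_force: [-0.9, 0.1, -0.6]
width: 86.6
grasp_force: 0.0
```

>>> move_arm(steps=[[[0,0,-0.4],0,0],[[0,0,-1],0,0],[[0,0,-1],0,0],[[0,0,-1],0,0],[[0,0,-1],0,0],[[0,0,-1],0,0],[[0,0,-1],0,0],[[0.44,-0.92,-1],0,0],[[0.44,-0.92,0],0,0],[[0.44,-0.92,0],0,0],[[0.44,-0.92,0],0,0],[[0.44,-0.92,0],0,0],[[0.44,-0.92,0],0,0],[[0.44,-0.92,0],0,0],[[0.44,-0.92,0],0,0],[[0.44,-0.92,0],0,0],[[0.44,-0.92,0],0,0]])

```text
t: 11.12
ee_pos: [427.8, 3.3, 209.1]
orientation: [2.223, 2.219, 0.001]
ft_force: [-0.6, -0.1, 0.4]
width: 87.4
grasp_force: 0.0
```

>>> move_arm(steps=[[[0,0,0],1,0],[[0,0,0],1,0],[[0,0,0],1,0],[[0,0,0],1,0],[[0,0,0],1,0],[[0,0,0],1,0],[[0,0,0],1,0],[[0,0,0],1,0],[[0,0,0],1,0],[[0,0,0],1,0],[[0,0,0],1,0],[[0,0,0],1,0],[[0,0,0],1,0],[[0,0,0],1,0],[[0,0,0],1,0],[[0,0,0],1,0],[[0,0,0],1,0],[[0,0,0],1,0],[[0,0,0],0,0],[[0,0,0],0,0]])

```text
t: 12.78
ee_pos: [428.9, 2.9, 208.9]
orientation: [3.142, 0.002, 0.001]
ft_force: [-0.4, 0.3, 1.0]
width: 87.6
grasp_force: 0.0
```

```bash
python3 - <<'E'
from h import *
wfit("foil_tray","foil_tray",[427,1,-.03],"w3")
wfit("plastic_spoon","plastic_spoon",[455,141,-.13])
E
```

```text
foil_tray 0.66 [277. 198.  58.  88.] exp [276. 195.] [ 4.27185e+02 -1.32600e+00 -4.40000e-02] err 1.16
TCP [428.9   2.9 208.9] yaw 0.06
plastic_spoon 0.66 [162. 172.  27. 112.] exp [159. 138.] [ 4.52713e+02  1.39484e+02 -1.16000e-01] err 0.48
TCP [428.9   2.9 208.7] yaw 0.05
```

View pics/w3.png

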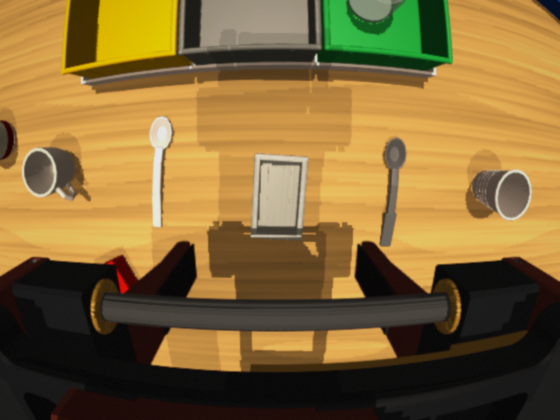

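>>> move_arm(steps=[[[-0.08,0.12,0.6],0.5,0],[[0,0,1],0,0],[[0,0,1],0,0],[[0,0,1],0,0],[[0,0,1],0,0],[[0,0,1],0,0],[[0,0,1],0,0],[[0,0,0.7],0,0],[[0,0,0.4],0,0],[[0,0,0.2],0,0],[[0,0,0],0,0],[[0,0,0],0,1],[[0,0,0],0,1],[[0,0,0],0,1],[[0,0,0],0,1],[[0,0,0],0,1],[[0,0,0],0,1],[[0,0,0],0,1],[[0,0,0],0,1]])

```text
t: 14.57
ee_pos: [427.3, -0.1, 11.4]
orientation: [3.141, -0.071, 0.001]
ft_force: [-0.6, 0.5, 8.3]
width: 55.1
grasp_force: 30.0
```

>>> move_arm(steps=[[[0,0,-0.4],0,1],[[0,0,-1],-0.5,1],[[0,0,-1],0,1],[[0,0,-1],0,1],[[0,0,-1],0,1],[[0.4,0,-0.4],0,1],[[0.8,-0.1,0],0,1],[[1,-0.2,0],0,1],[[1,-0.2,0],0,1],[[1,-0.2,0],0,1],[[1,-0.2,0],0,1],[[1,-0.2,0],0,1],[[1,-0.2,0],0,1],[[1,-0.06,0],0,1],[[0.7,0,0],0,1],[[0.3,0,0],0,1],[[0,0,0],0,1],[[0,0,0],0,1]])

```text
t: 16.07
ee_pos: [655.9, 33.5, 130.8]
orientation: [-3.142, 0.003, 0.002]
ft_force: [-0.3, 0.6, -0.3]
width: 55.6
grasp_force: 30.0
```

>>> move_arm(steps=[[[0,0,0.6],0,1],[[0,0,1],0,1],[[0,0,1],0,1],[[0,0,0.8],0,1],[[0,0,0.5],0,1],[[0,0,0.3],0,1],[[0,0,0.1],0,1],[[0,0,0.1],0,1],[[0,0,0],0,1],[[0,0,0],0,1]])

```text
t: 16.9
ee_pos: [657.6, 33.6, 22.0]
orientation: [-3.142, 0.002, -0.002]
ft_force: [0.3, 0.2, -0.4]
width: 55.5
grasp_force: 30.0
```

>>> move_arm(steps=[[[0,0,0.06],0,1],[[0,0,0.03],0,1],[[0,0,0],0,1],[[0,0,0],0,0.24],[[0,0,0],0,0.24],[[0,0,0],0,0.24],[[0,0,0],0,0.24],[[0,0,0],0,0.24],[[0,0,-0.2],0,0.24],[[0,0,-1],0,0.24],[[0,0,-1],0,0.24],[[0,0,-1],0,0.24],[[0,0,-1],0,0.3],[[0,0,-1],0,0.5],[[0,0,0],0,0.6],[[0,0,0],0,0.6]])

```text
t: 18.23
ee_pos: [658.0, 33.6, 150.7]
orientation: [-3.141, 0.002, -0.006]
ft_force: [0.2, -0.4, 0.3]
width: 45.1
grasp_force: 0.0
```

```bash
python3 - <<'E'
from h import *
c=cams.get_image("side");cv2.imwrite("pics/s2.png",cv2.resize(cv2.cvtColor(c["image"][110:290,100:380],cv2.COLOR_RGB2BGR),None,fx=2.8,fy=2.8))
E
```

```text
(no output)
```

View pics/s2.png

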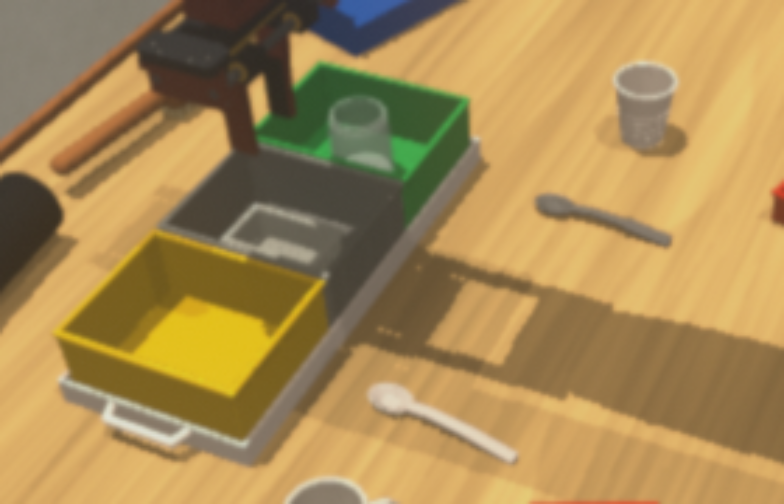

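>>> move_arm(steps=[[[-0.4,-0.2,0],0,0.5],[[-0.8,-0.5,0],0,0.5],[[-1,-0.6,0],0,0.5],[[-1,-0.6,0],0,0.5],[[-1,-0.6,0],0,0.5],[[-1,-0.6,0],0,0.5],[[-1,-0.6,0],0,0.5],[[-1,-0.43,0],0,0.5],[[-0.48,-0.1,0],0,0.5],[[0,0,0],1,0.5],[[0,0,0],0.4,0.5],[[0,0,0],0,0.5],[[0,0,0],0,0.5]])

```text
t: 19.37
ee_pos: [464.7, 139.4, 148.1]
orientation: [3.135, -0.192, -0.002]
ft_force: [-0.5, 0.2, 1.0]
width: 43.6
grasp_force: 0.0
```

```bash
python3 - <<'E'
from h import *
wfit("plastic_spoon","plastic_spoon",[454,141,-.12],"w4")
E
```

```text
plastic_spoon 0.95 [275. 212.  32. 135.] exp [273. 174.] [ 4.53310e+02  1.39812e+02 -1.23000e-01] err 1.34
plastic_spoon 0.56 [503.  15.  68.  30.] exp [273. 174.] [ 665.069 -149.162   -1.216] err 5.94
TCP [464.7 139.4 148.1] yaw -7.01
```

View pics/w4.png

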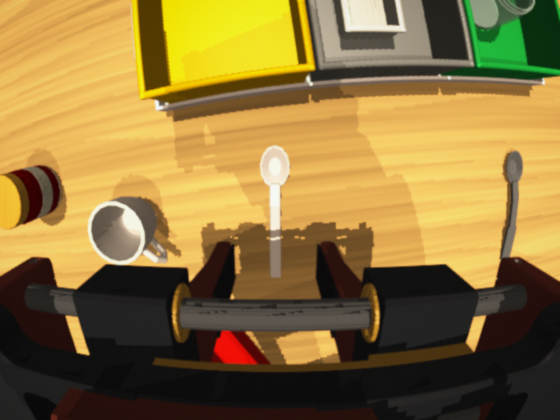

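>>> move_arm(steps=[[[0,0,0.6],0,0.5],[[0,0,1],0,0.5],[[0,0,1],0,0.5],[[0,0,1],0,0.5],[[0,0,1],0,0.5],[[0,0,0.6],0,0.5],[[0,0,0.3],0,0.5],[[0,0,0.2],0,0.5],[[0,0,0.1],0,0.5],[[0,0,0],0,0.5],[[0,0,0],0,1],[[0,0,0],0,1],[[0,0,0],0,1],[[0,0,0],0,1],[[0,0,0],0,1],[[0,0,0],0,1],[[0,0,0],0,1],[[0,0,0],0,1]])

```text
t: 20.97
ee_pos: [465.3, 139.7, 3.9]
orientation: [-3.135, 0.194, -0.001]
ft_force: [0.1, -0.3, 4.2]
width: 9.3
grasp_force: 30.0
```

>>> move_arm(steps=[[[0,0,-0.4],0,1],[[0,0,-1],-0.7,1],[[0,0,-1],-0.7,1],[[0,0,-1],0,1],[[0,0,-1],0,1],[[0.2,0,-0.8],0,1],[[0.6,0,0],0,1],[[0.9,0.05,0],0,1],[[1,0.05,0],0,1],[[1,0.05,0],0,1],[[1,0.05,0],0,1],[[1,0.05,0],0,1],[[1,0.02,0],0,1],[[0.8,0,0],0,1],[[0.4,0,0],0,1],[[0.2,0,0],0,1],[[0,0,0],0,1],[[0,0,0],0,1]])

```text
t: 22.47
ee_pos: [666.5, 132.5, 133.5]
orientation: [3.141, -0.002, -0.002]
ft_force: [-0.4, -0.3, -0.6]
width: 9.3
grasp_force: 30.0
```

```bash
python3 - <<'E'
from h import *
p,Rm=pose();c=cams.get_image("wrist");o=ctrl.get_obs();print(np.round(p,1),o["width"])
im=cv2.cvtColor(c["image"],cv2.COLOR_RGB2BGR)
for t in ([656,164,0],[657,29,0]):
    P=boxp(152,122,74)[[0,1,3,2]]+t
    cv2.polylines(im,[np.int32(wproj(c,p,Rm,P))],True,(255,0,255),1)
cv2.imwrite("pics/w5.png",im)
E
```

```text
[666.5 132.5 133.5] 9.520925994522488
```

View pics/w5.png

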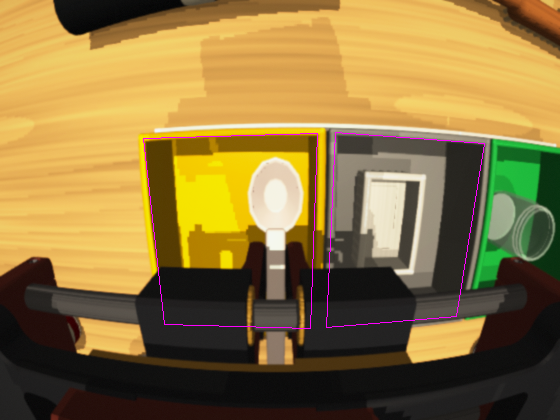

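>>> move_arm(steps=[[[0.04,0,0.6],0,1],[[0,0,1],0,1],[[0,0,1],0,1],[[0,0,1],0,1],[[0,0,0.6],0,1],[[0,0,0.3],0,1],[[0,0,0.15],0,1],[[0,0,0.1],0,1],[[0,0,0],0,1],[[0,0,0],0,1]])

```text
t: 23.35
ee_pos: [669.5, 132.7, 16.1]
orientation: [-3.141, 0.002, -0.003]
ft_force: [0.2, -0.5, 0.1]
width: 9.1
grasp_force: 30.0
```

>>> move_arm(steps=[[[0,0,0.06],0,1],[[0,0,0.06],0,1],[[0,0,0],0,1],[[0,0,0],0,0.78],[[0,0,0],0,0.78],[[0,0,0],0,0.78],[[0,0,0],0,0.78],[[0,0,0],0,0.78]])

```text
t: 24.02
ee_pos: [668.6, 132.5, 12.0]
orientation: [-3.142, 0.003, -0.0]
ft_force: [-0.0, 0.2, 0.3]
width: 19.2
grasp_force: 0.0
```

>>> move_arm(steps=[[[0,0,-0.3],0,0.78],[[0,0,-0.8],0,0.78],[[0,0,-1],0,0.78],[[0,0,-1],0,0.78],[[0,0,-1],0,0.5],[[0,0,-1],0,0],[[0,0,-1],0,0],[[-0.1,0.4,-0.9],0,0],[[-0.7,1,0],0,0],[[-0.7,1,0],0,0],[[-0.7,1,0],0,0],[[-0.7,1,0],0,0],[[-0.7,1,0],0,0],[[-0.7,1,0],0,0],[[-0.7,1,0],0,0],[[-0.7,1,0],0,0]])

```text
t: 25.35
ee_pos: [524.8, -78.2, 187.6]
orientation: [3.141, -0.002, 0.001]
ft_force: [1.0, 0.1, 0.3]
width: 87.7
grasp_force: 0.0
```

>>> move_arm(steps=[[[-0.7,1,0],0,0],[[-0.7,1,0],0,0],[[-0.7,1,0],0,0],[[-0.7,1,0],0,0],[[-0.58,1,0],0,0],[[0,1,0],0,0],[[0,1,0],0,0],[[0,0.9,0],0,0],[[0,0,0],-1,0],[[0,0,0],-1,0],[[0,0,0],-1,0],[[0,0,0],-1,0],[[0,0,0],-1,0],[[0,0,0],-1,0],[[0,0,0],-1,0],[[0,0,0],-1,0],[[0,0,0],-1,0]])

```text
t: 26.77
ee_pos: [441.0, -274.6, 187.5]
orientation: [2.9, 1.206, 0.001]
ft_force: [0.4, -0.1, 0.3]
width: 87.8
grasp_force: 0.0
```

>>> move_arm(steps=[[[0,0,0],-1,0],[[0,0,0],-1,0],[[0,0,0],-1,0],[[0,0,0],-1,0],[[0,0,0],-1,0],[[0,0,0],-1,0],[[0,0,0],-1,0],[[0,0,0],-1,0],[[0,0,0],-1,0],[[0,0,0],0,0],[[0,0,0],0,0],[[0,0,0],0,0]])

```text
t: 27.77
ee_pos: [441.0, -274.6, 187.2]
orientation: [2.226, 2.217, 0.0]
ft_force: [-0.7, 0.9, -0.7]
width: 88.0
grasp_force: 0.0
```

```bash
python3 - <<'E'
from h import *
wfit("plastic_cup","plastic_cup",[442,-276,0],"w6")
E
```

```text
plastic_cup 0.84 [277. 211.  68.  68.] exp [278. 202.] [ 4.41624e+02 -2.76617e+02  2.90000e-02] err 0.47
TCP [ 441.  -274.6  187.2] yaw 89.77
```

View pics/w6.png

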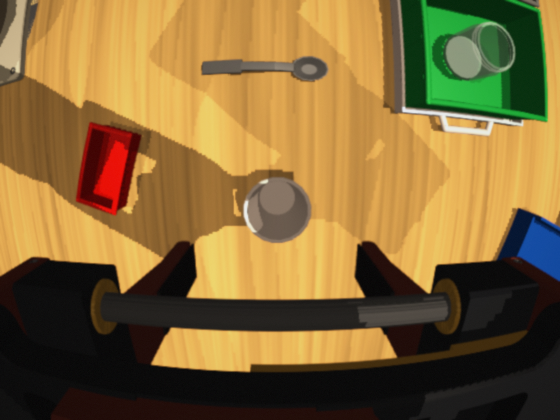

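>>> move_arm(steps=[[[-0.08,0,0.6],0,0],[[0,0,1],0,0],[[0,0,1],0,0],[[0,0,1],0,0],[[0,0,1],0,0],[[0,0,1],0,0],[[0,0,0.6],0,0],[[0,0,0.3],0,0],[[0,0,0.1],0,0],[[0,0,0],0,0],[[0,0,0],0,1],[[0,0,0],0,1],[[0,0,0],0,1],[[0,0,0],0,1],[[0,0,0],0,1],[[0,0,0],0,1],[[0,0,0],0,1],[[0,0,0],0,1]])

```text
t: 29.37
ee_pos: [441.4, -276.9, 22.4]
orientation: [2.222, 2.219, 0.0]
ft_force: [0.0, 0.1, 6.4]
width: 56.8
grasp_force: 30.0
```

>>> move_arm(steps=[[[0,0,-0.3],0,1],[[0,0,-0.5],0,1],[[0,0,-1],0,1],[[0,0,-1],0,1],[[0,0,-1],0,1],[[0,0,-1],0,1],[[0,0,0],0,1],[[0,0,0],0,1]])

```text
t: 30.03
ee_pos: [441.6, -277.0, 143.3]
orientation: [2.221, 2.218, 0.001]
ft_force: [-0.3, -0.8, 0.1]
width: 57.3
grasp_force: 30.0
```

```bash
python3 - <<'E'
from h import *
c=cams.get_image("side");o=proj(c,np.array([[441.,-276,130]]))[0].astype(int);print(o)
a=c["image"][max(0,o[1]-70):o[1]+110,o[0]-120:o[0]+120];cv2.imwrite("pics/s3.png",cv2.resize(a[...,::-1],None,fx=3,fy=3))
E
```

```text
[331 117]
```

View pics/s3.png

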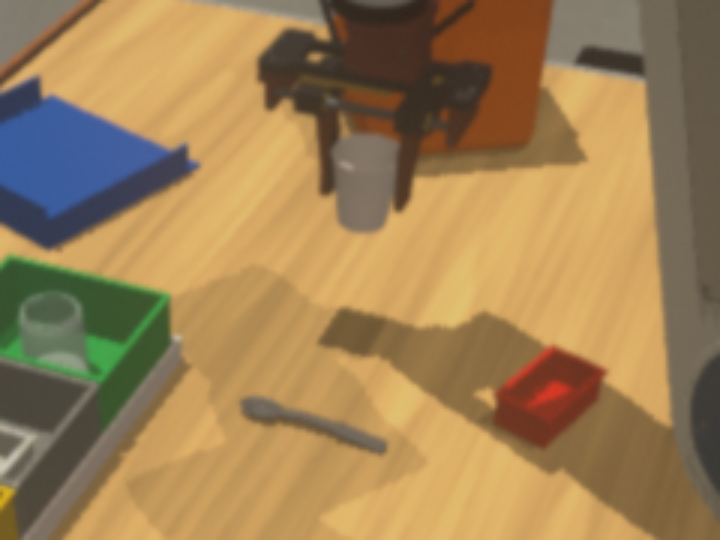

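>>> move_arm(steps=[[[0.4,0.2,0],0,1],[[0.8,0.4,0],0,1],[[1,0.5,0],0,1],[[1,0.5,0],0,1],[[1,0.5,0],0,1],[[1,0.5,0],0,1],[[1,0.5,0],0,1],[[1,0.5,0],0,1],[[1,0.5,0],0,1],[[1,0.5,0],0,1],[[1,0.5,0],0,1],[[1,0.5,0],0,1],[[1,0.5,0],0,1],[[1,0.5,0],0,1],[[1,0.5,0],0,1],[[1,0.5,0],0,1],[[1,0.5,0],0,1],[[1,0.4,0],0,1],[[0.6,0.08,0],0,1]])

```text
t: 31.67
ee_pos: [656.2, 171.2, 139.9]
orientation: [-2.221, -2.22, 0.002]
ft_force: [-1.0, -0.7, -0.9]
width: 57.4
grasp_force: 30.0
```

>>> move_arm(steps=[[[0.6,0,0],0,1],[[0.4,0,0],0,1],[[0,0,0],0,1],[[0,0,0],0,1]])

```text
t: 32.0
ee_pos: [655.4, 192.9, 141.5]
orientation: [-2.222, -2.22, 0.002]
ft_force: [-0.4, 0.4, 0.0]
width: 57.5
grasp_force: 30.0
```

```bash
python3 - <<'E'
from h import *
p,Rm=pose();print(np.round(p,1),ctrl.get_obs()["width"])
c=cams.get_image("top")
for k in cams.cut_out("top","plastic_spoon"):
    x,e=(lambda s:least_squares(lambda q:(proj(c,place("plastic_spoon",q)+[0,0,8])@D.T).max(0)-s,[656,133,0],loss="soft_l1",x_scale=[10,10,.1]))(mask_sup(k["pixels"])),0
    print(round(k["p"],2),np.round(k["rect"]),np.round(x.x,3),x.cost)
cv2.imwrite("pics/t3.png",cv2.resize(c["image"][70:250,80:340,::-1],None,fx=3,fy=3))
E
```

```text
[655.4 192.9 141.5] 57.48891599924141
0.54 [229. 137.  13.  56.] [ 6.60442e+02  1.33488e+02 -9.00000e-03] 10.39759920158745
```

View pics/t3.png

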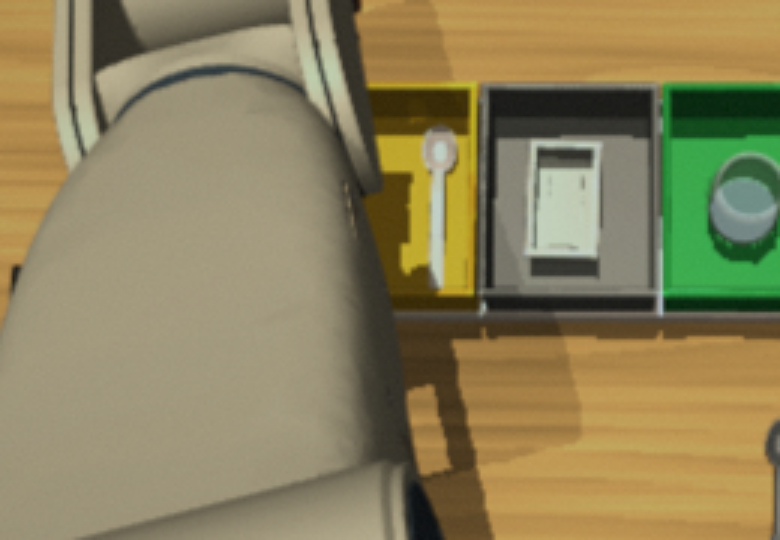

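>>> move_arm(steps=[[[0,0,0.6],0,1],[[0,0,1],0,1],[[0,0,1],0,1],[[0,0,0.8],0,1],[[0,0,0.5],0,1],[[0,0,0.25],0,1],[[0,0,0.1],0,1],[[0,0,0.05],0,1],[[0,0,0.05],0,1],[[0,0,0],0,1],[[0,0,0],0,1]])

```text
t: 33.02
ee_pos: [656.8, 193.3, 34.2]
orientation: [2.223, 2.219, 0.002]
ft_force: [-0.9, -0.1, -0.8]
width: 57.1
grasp_force: 30.0
```

>>> move_arm(steps=[[[0,0,0.06],0,1],[[0,0,0.06],0,1],[[0,0,0.02],0,1],[[0,0,0],0,1],[[0,0,0],0,0.2],[[0,0,0],0,0.1],[[0,0,0],0,0.1],[[0,0,0],0,0.1],[[0,0,0],0,0.1],[[0,0,0],0,0.1]])

```text
t: 33.85
ee_pos: [656.1, 193.0, 29.5]
orientation: [-2.223, -2.22, 0.0]
ft_force: [0.2, 0.7, -0.5]
width: 79.0
grasp_force: 0.0
```

>>> move_arm(steps=[[[0,0,-0.3],0,0.1],[[0,0,-0.6],0,0.1],[[0,0,-1],0,0.1],[[0,0,-1],0,0.1],[[0,0,-1],0,0.1],[[0,0,-1],0,0.1],[[0,0,-1],0,0.1],[[0,-1,-1],0,0],[[-1,-1,0],0,0],[[-1,-1,0],0,0],[[-1,-1,0],0,0],[[-1,-1,0],0,0],[[-1,-1,0],0,0],[[-1,-1,0],0,0],[[-1,0,0],0,0],[[-1,0,0],0,0],[[0,0,0],0,0],[[0,0,0],0,0],[[0,0,0],0,0]])

```text
t: 35.43
ee_pos: [481.3, -6.4, 203.0]
orientation: [2.223, 2.218, 0.002]
ft_force: [0.2, 0.9, -0.1]
width: 87.9
grasp_force: 0.0
```

```bash
python3 - <<'E'
from h import *
c=cams.get_image("top");s=cams.get_image("side")
a=cv2.resize(c["image"][80:260,80:380],None,fx=2,fy=2);b=cv2.resize(s["image"][110:360,100:400],None,fx=2,fy=2)[:,:600]
cv2.imwrite("pics/f.png",cv2.resize(np.vstack([a,b])[...,::-1],(418,600),interpolation=cv2.INTER_AREA))
E
```

```text
(no output)
```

View pics/f.png

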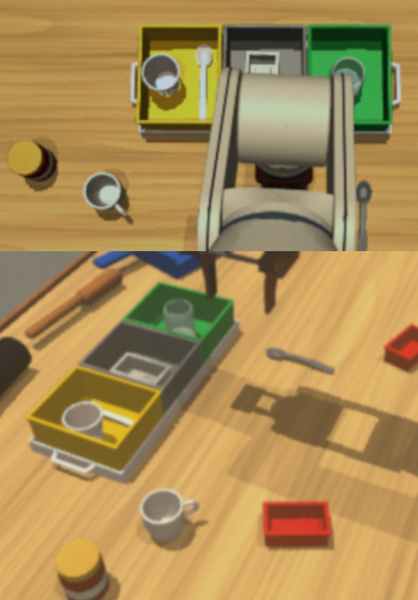

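The last picture shows everything as it should be: jar in green, tray in grey, cup upright with the spoon beside it in yellow, and the look-alikes not moved.

```bash
python3 -c "
from workcell import ctrl
print(ctrl.close_job())"
```

```text
the job is handed in; nothing more can be done
None
```

The job is handed in: the final pictures showed the jar in the green tub, the foil tray in the grey, the cup and spoon in the yellow, and the full jar, china cup and steel spoon where they were; the hand-in gave no verdict.

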